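# Twist the seized formers out of a cast stove lining and sort them

## Task

Draw the two seized hole formers out of their slanting holes in the cast lining slab: twist each one back and forth while pulling gently along its own axis, so that the brittle slab never lifts or tips in its mould. Put each former into the steel bin that holds the formers of its own size, and leave the mallet, the wax tin and the brush where they are.

Things in the scene. Friction and masses are not known exactly. Their poses are not given: they have to be found in the camera images.
- former_large: Large turned aluminium hole former, its shank seized in the slab, its axis leaning 20 degrees. Round: tapered shank dia 33.2 mm at the foot to 38 mm at 40 mm along the axis, neck dia 28 mm from 40 to 60 mm, grip head dia 50 mm from 60 to 86 mm. About 0.22 kg. Origin at the centre of the foot, z along its axis to the head.
- former_small: Small turned aluminium hole former, its shank seized in the slab, its axis leaning 20 degrees. Round: tapered shank dia 21.2 mm at the foot to 26 mm at 40 mm along the axis, neck dia 16 mm from 40 to 60 mm, grip head dia 36 mm from 60 to 86 mm. About 0.12 kg. Origin at the centre of the foot, z along its axis to the head.
- former_large_mid (a point): Point on the large former's axis 43 mm from its foot. The bore holds it with some 45 to 70 N: a straight pull tips the slab first. While it is being turned (0.8 to 1.3 N m) a pull of 3 to 10 N along its axis draws it about 2 to 3 mm per radian; it sticks when turning stops. The grip eases as it rises: loose after 12 to 16 mm, out of the slab after 40 mm.
- former_small_mid (a point): Point on the small former's axis 43 mm from its foot. It is held as tightly as the large one and behaves alike, but turns with 0.5 to 0.9 N m.
- slab: Cream cast slab 170 x 260 x 40 mm (x, y, z), 1.8 to 2.4 kg, loose on the mould's base board, 2 mm play. Origin at the centre of its underside. Holes in a row along y: large former at y = +70 mm, empty 30 mm hole at 0, small former at -70 mm. Both formers lean to the slab's +x going up, feet 6.5 mm above its underside, heads 14 mm or more clear of its top. A pull above about 11 N begins to tip it.
- mould: Casting mould fixed to the bench, yaw anywhere: dark base board 224 x 314 x 18 mm with four plywood battens 18 mm wide, their tops 54 mm above the bench, around the slab (the slab's top stands 4 mm above them). Origin at the centre of its underside on the bench; the slab lies at z = 18 mm.
- bin_large: Open dark steel bin for large formers, fixed to the bench, outer 140 x 200 x 50 mm (x, y, z), walls and floor 3 mm; two large formers stand on their heads in it near its +y end. Origin at the centre of its underside.
- bin_small: The same bin for small formers, with two small formers standing on their heads near its +y end. Which bin stands where varies.
- bin_large_free (a point): Point on the inner floor of the large formers' bin in the middle of its free part: 38 mm from the bin's centre towards its -y end, 3 mm above the bench. There is about 120 mm of free length there.
- bin_small_free (a point): The same point in the small formers' bin.
- spare_large0: Spare large former, the same shape as the one in the slab, standing upside down (head on the floor, foot 86 mm up) in its bin; origin at the centre of the foot, z axis towards the head, so it points down.
- spare_large1: Spare large former, the same shape as the one in the slab, standing upside down (head on the floor, foot 86 mm up) in its bin; origin at the centre of the foot, z axis towards the head, so it points down.
- spare_small0: Spare small former, the same shape as the one in the slab, standing upside down (head on the floor, foot 86 mm up) in its bin; origin at the centre of the foot, z axis towards the head, so it points down.
- spare_small1: Spare small former, the same shape as the one in the slab, standing upside down (head on the floor, foot 86 mm up) in its bin; origin at the centre of the foot, z axis towards the head, so it points down.
- mallet: Bystander: rubber mallet lying on the bench, head dia 60 x 95 mm, wooden handle. Origin under its middle.
- wax_tin: Bystander: closed steel tin of release wax, dia 76 x 55 mm. Origin under its centre.
- brush: Bystander: flat brush with a wooden handle lying on the bench, 200 mm long. Origin under its middle.
Not all that is in view belongs to the job. What is shaped like the former_large but brown or purple is not meant.

How it is judged:
By the outcome, as a careful person would: the job done as asked, in the order asked, and still so for the second after the job is handed in, with the robot touching nothing.
It also fails if it takes over 72 s, if anything falls off the work surface, if the arm or the gripper's body presses on something with over 40 N, if the wrist force passes 120 N, or if a joint passes its speed limit or range.

## Robot

A 6-joint arm with a two-finger parallel gripper is mounted at the origin on the work surface. World frame = base frame: x ahead of the robot, y to its left, z up, the work surface at z = 0. Lengths are in m, angles in rad, forces in N, time in s.
With the tool pointing down it reaches from about 0.425 to 0.95 m from the base axis. Payload 3.5 kg.
Tool frame: the origin (TCP) lies midway between the tips of the shut fingers; the grasp point (between the pads) lies 19 mm behind it; z points along the fingers, y is the line along which they close (so a half turn about z gives the same grasp; the last joint's range is limited). The gripper opens to 85 mm and grips with 20 to 120 N. Pads are 22 mm wide; open, the fingers measure 114 mm over their backs; the gripper's body (76 mm by 85 mm) begins 54 mm behind the grasp point. The pads swing forward as they close: fully open they stand 13 mm farther back than shut.
Start: joints at [0.967, 0.286, 1.577, -0, 1.279, -0.15], TCP at [0.296, 0.607, 0.231] pointing down, gripper open.
Joint ranges: [-2.77, 2.77], [-0.9, 2.22], [0.21, 2.48], [-1.53, 4.67], [0.24, 2.81], [-2.84, 2.84]. Speed limits (rad/s): [2.79, 2.79, 3.14, 3.14, 3.14, 3.14].

## Interface

Orientations are given as a unit quaternion [x, y, z, w].
In Python, from plant import get_state, read_camera, ctrl gives the robot as it stands.
- The arm moves only by the shell command python3 -m crank 'ROWS' [FORCE]. ROWS is JSON, a list of rows, each a list of 3 entries, a list of its own where there are three numbers: the shift along the tool's x, y, z in mm, then the turn about the tool's z in degrees, then the closure in counts, from 0 (fully open) to 255 (shut). In form: [[[tx, ty, tz], yaw, claw], ...]. A call has 1 to 10 rows; each row is the pose to reach, as a shift and turn from the pose commanded when the call began, along the tool's axes at that moment; what a row does not reach only later rows make up. A row lasts 1/10 s, in which the tool goes at most 50 mm and 8.59 degrees, less where a joint would pass 70% of its speed; a pose out of reach is approached as far as the arm can. A call with a gripper value outside its range is refused whole. The fingers move at their own pace and stop on an object; FORCE is the grip in N (left out, the last holds). Time passes only in rows, so rows that repeat a pose let the fingers close. It gives the time, the measured TCP pose, the force, the opening and the grip force at its end, in the units of the state.
- get_state(): the state, without advancing time (a new reading comes with each control period).
- read_camera(name): name is "side" or "top"; returns a dict with "frame" (384x512x3 uint8, blue, green, red), "range_z" (384x512 float32, m along the optical axis (not along the pixel's ray), 0 where there is no reading), "vfov" (degrees; the focal length in pixels is half the picture's height over the tangent of half this angle, whatever the lens; pixels are square), "cx", "cy" (the principal point, pixels), "origin" and "orientation" of the camera in the world. Camera axes: x right, y down, z forward; pixel columns grow to the right and rows downward; lengths in m; the calibration is good to about 2 mm. A picture is of the moment at which its call begins.
- ctrl.sign_off(): hands the job in; it is judged then, once.
The state is a dict: "time": time; "qpos": joint angles; "dq": joint speeds; "joint_efforts": joint torques, N m; "eef_pos": TCP position; "tcp_rot": TCP orientation; "contact_force": force on the tool from outside, world axes, zero at the start; "wrist_torque": the same for the moment, N m; "opening": opening from 0.0 (shut) to 1.0 (fully open); "finger_force": force on a finger pad.
Only numpy, scipy, OpenCV 4.12 (cv2) and the standard library are available. Lean on these libraries where they do the work, as an engineer would, in place of code of your own. Each camera call takes 0.05 s, during which the arm holds its last target. There are 200 camera calls.

## Working session

There is one attempt and no reset: what is moved stays moved. The work goes in short steps, Python scripts to look and compute and a shell command to move; the robot and the scene stay as the last step left them, time stands still between calls to the robot, and variables do not carry over. Pictures are saved under pics/ and viewed, at most 12 in all, crops included, and the job is handed in when it is done.

```bash
ls; mkdir -p pics
python3 - <<'E'
from plant import get_state, read_camera
import cv2,numpy as np,pickle
s=get_state();print(s)
for n in("top","side"):
    c=read_camera(n);pickle.dump(c,open(f'{n}0.pkl','wb'));cv2.imwrite(f'pics/{n}0.png',c['frame'])
    print(n,c['vfov'],c['cx'],c['cy'],c['origin'],c['orientation'],(c['range_z']>0).mean())
E
```

```text
pics
{'time': 0.0, 'qpos': array([ 9.66975519e-01,  2.87187613e-01,  1.57823828e+00,  1.77329090e-05,
        1.27861789e+00, -1.49975331e-01]), 'dq': array([-0.00186361,  0.00052744,  0.00130665,  0.00019839,  0.00036471,
        0.00013893]), 'joint_efforts': array([-1.79513136e-04, -4.05970967e+01, -2.92632186e+01, -1.29685068e-04,
        5.83795234e-03, -1.54205941e-05]), 'eef_pos': array([0.29549676, 0.60611823, 0.22989939]), 'tcp_rot': array([ 2.24982552e-01,  9.74362022e-01, -1.13641469e-03, -4.58944343e-04]), 'contact_force': array([-0.08851599,  0.09102824,  0.38857263]), 'wrist_torque': array([ 0.00044137, -0.04137796, -0.00035119]), 'finger_force': 0.0, 'opening': 1.0029005365245234}
top 45.22153885513259 257.5404556859137 184.49054910695907 [ 0.33233138 -0.02651595  1.6800656 ] [-0.70286594  0.707399   -0.04686355  0.05805115] 0.9962005615234375
side 42.94822834351316 263.2272019932595 190.80219456933386 [-0.25394434 -0.93323149  0.88008797] [ 0.82608851 -0.30039785  0.17443555 -0.44374671] 0.9960530598958334
```

View pics/top0.png

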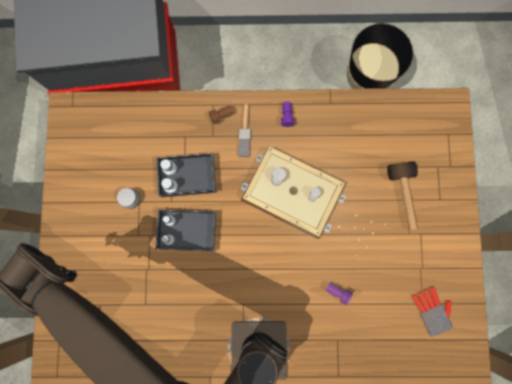

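View pics/side0.png

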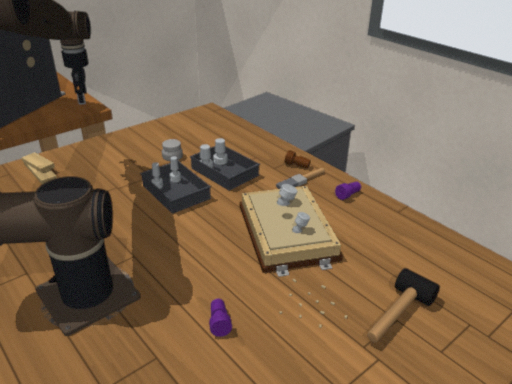

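Top view: the slab is at about (293,190), with the large former at (279,175) and the small one at (315,193). The bins are at (187,174) and (187,230), with the spares at their left ends. The side view shows the same layout. Next I'll measure with the depth.

```bash
cat > h.py <<'E'
import numpy as np,cv2,pickle
from scipy.spatial.transform import Rotation as R
from plant import get_state, read_camera
def foc(c): return 192/np.tan(np.radians(c['vfov'])/2)
def cloud(c):
    f=foc(c);v,u=np.mgrid[:384,:512];z=c['range_z']
    p=np.stack([(u-c['cx'])/f*z,(v-c['cy'])/f*z,z],-1)
    return p@R.from_quat(c['orientation']).as_matrix().T+c['origin']
def onplane(c,uv,h):
    f=foc(c);uv=np.atleast_2d(uv)
    d=np.c_[(uv[:,0]-c['cx'])/f,(uv[:,1]-c['cy'])/f,np.ones(len(uv))]@R.from_quat(c['orientation']).as_matrix().T
    return c['origin']+d*((h-c['origin'][2])/d[:,2])[:,None]
def mask_rect(c,m):
    cs=cv2.findContours(m.astype(np.uint8),0,2)[0];return sorted(cs,key=cv2.contourArea)[::-1]
E
python3 - <<'E'
from h import *
np.set_printoptions(precision=4,suppress=True)
c=pickle.load(open('top0.pkl','rb'));P=cloud(c);Z=P[...,2]
print('bench z',np.median(Z[260:280,380:400]))
w=np.zeros(Z.shape,bool);w[135:250,230:360]=1
m=w&(Z>.035)&(Z<.075)
k=mask_rect(c,m)[0]; r=cv2.minAreaRect(onplane(c,k.reshape(-1,2)+0.,.054)[:,:2].astype(np.float32));print('mould rect',r, 'slab z',np.median(Z[m]))
hs=cv2.cvtColor(c['frame'],cv2.COLOR_BGR2HSV)
for k in mask_rect(c,w&(Z>.075))[:3]:
    q=np.zeros(Z.shape,np.uint8);cv2.drawContours(q,[k],-1,1,-1);pts=P[(q>0)&(Z>.075)]
    print('former top',k.reshape(-1,2).mean(0),len(pts),pts.mean(0),pts[:,2].max(), 'top pts',pts[pts[:,2]>pts[:,2].max()-.014].mean(0), pts.min(0),pts.max(0))
w[:]=0;w[145:260,150:222]=1
for k in mask_rect(c,w&(Z>.02))[:4]:
    if cv2.contourArea(k)<300: continue
    r=cv2.minAreaRect(onplane(c,k.reshape(-1,2)+0.,.05)[:,:2].astype(np.float32));print('bin',k.reshape(-1,2).mean(0),r)
for k in mask_rect(c,w&(Z>.065))[:6]:
    q=np.zeros(Z.shape,np.uint8);cv2.drawContours(q,[k],-1,1,-1);pts=P[(q>0)&(Z>.065)];print('spare',k.reshape(-1,2).mean(0),len(pts),pts.mean(0),pts[:,2].max())
# side
c=pickle.load(open('side0.pkl','rb'));P=cloud(c);Z=P[...,2]
w[:]=0;w[175:260,240:340]=1
m=w&(Z>.05)&(Z<.064);print('side slab z',np.median(Z[m]))
for k in mask_rect(c,w&(Z>.07))[:3]:
    q=np.zeros(Z.shape,np.uint8);cv2.drawContours(q,[k],-1,1,-1);pts=P[(q>0)&(Z>.07)]
    print('side former',k.reshape(-1,2).mean(0),len(pts),pts.mean(0),pts.min(0),pts.max(0))
E
```

```text
bench z 0.00027774796391566436
mould rect ((0.5532456636428833, -0.1283334642648697), (0.29972267150878906, 0.21167992055416107), 62.93729019165039) slab z 0.056690827168715874
former top [276.5    175.6111] 183 [ 0.6    -0.0739  0.1122] 1.6800655957258763 top pts [ 0.3323 -0.0265  1.6801] [ 0.3323 -0.0979  0.0866] [ 0.6273 -0.0265  1.6801]
former top [315.5 191.5] 107 [ 0.5386 -0.198   0.1031] 0.11568640402945474 top pts [ 0.5395 -0.1975  0.1071] [ 0.5206 -0.2178  0.0854] [ 0.5587 -0.18    0.1157]
former top [318. 135.] 1 [ 0.3323 -0.0265  1.6801] 1.6800655957258763 top pts [ 0.3323 -0.0265  1.6801] [ 0.3323 -0.0265  1.6801] [ 0.3323 -0.0265  1.6801]
bin [185.8049 178.0732] ((0.6160022616386414, 0.25911515951156616), (0.14570903778076172, 0.20554399490356445), 4.588253021240234)
spare [166.5556 165.4444] 91 [0.6443 0.3212 0.0859] 0.10134980506150804
spare [168.3333 183.6667] 90 [0.5743 0.3127 0.1037] 1.6800655957258763
spare [166.9 218.7] 45 [0.4518 0.3147 0.0841] 0.09385193479325404
spare [165.  239.2] 42 [0.3845 0.3177 0.0848] 0.09713133605324398
spare [202. 147.] 1 [ 0.3323 -0.0265  1.6801] 1.6800655957258763
spare [196. 156.] 1 [ 0.3323 -0.0265  1.6801] 1.6800655957258763
side slab z 0.055977988434971704
side former [286.6667 192.9697] 237 [ 0.5914 -0.0837  0.1   ] [-0.2539 -0.9332  0.0707] [ 0.6297 -0.0545  0.8801]
side former [301.1481 219.6296] 174 [ 0.5334 -0.2024  0.0961] [ 0.5185 -0.2189  0.0709] [ 0.5585 -0.184   0.1109]
side former [242. 180.] 1 [-0.2539 -0.9332  0.8801] [-0.2539 -0.9332  0.8801] [-0.2539 -0.9332  0.8801]
```

Run:
```python
from h import *
np.set_printoptions(precision=4,suppress=True)
a=np.radians(62.9-90);X=np.array([np.cos(a),np.sin(a),0]);Y=np.array([-X[1],X[0],0]);C=np.array([.5532,-.1283,.018])
n=np.sin(np.radians(20))*X+np.cos(np.radians(20))*np.array([0,0,1]);e=np.cross(Y,n)
for nm in('top','side'):
    c=pickle.load(open(nm+'0.pkl','rb'));P=cloud(c).reshape(-1,3)
    for s,r in((1,.025),(-1,.018)):
        B=C+np.array([0,0,.0065])+s*.07*Y;D=P-B
        h=D@n;x=D@e*-1 if (e@X)<0 else D@e;y=D@Y
        k=(abs(x)<.04)&(abs(y)<.035)&(h>.05)&(h<.1)
        t=k&(h>np.percentile(h[k],95)-.005)
        print(nm,s,'topface h',np.percentile(h[t],[10,50,90]),'x',x[t].min(),x[t].max(),'y',y[t].min(),y[t].max(),'allx',np.percentile(x[k],[2,98]),'ally',np.percentile(y[k],[2,98]),k.sum())
c=pickle.load(open('top0.pkl','rb'));P=cloud(c);Z=P[...,2]
for b in((148,205),(200,262)):
    w=np.zeros(Z.shape,bool);w[b[0]:b[1],150:225]=1
    m=w&(Z>.035)&(Z<.06);p=P[m][:,:2]
    print('bin',cv2.minAreaRect(p.astype(np.float32)),np.percentile(p,[1,99],axis=0))
    m=w&(Z>.08)&(Z<.12); print(P[m].mean(0),m.sum())
s=get_state();T=R.from_quat(s['tcp_rot']).as_matrix();print('tool axes',T, 'tool y vs Y deg',np.degrees(np.arctan2(T[1,1],T[0,1])))
```

```text
top 1 topface h [0.084  0.0858 0.0889] x -0.029024065273643422 0.01673466986438348 y -0.02250654718212496 0.023567420326620975 allx [-0.0301  0.0368] ally [-0.0238  0.0246] 197
top -1 topface h [0.0845 0.0862 0.09  ] x -0.02529106938057355 0.009377234799730376 y -0.014474364550188744 0.017629783637782826 allx [-0.0231  0.0394] ally [-0.0283  0.0276] 137
side 1 topface h [0.0806 0.083  0.0848] x -0.03001768368596227 0.02067525817689825 y -0.0252659768467484 0.022679401507594094 allx [-0.0291  0.0172] ally [-0.024   0.0205] 223
side -1 topface h [0.0805 0.0828 0.0846] x -0.022412770959139405 0.011140231216972355 y -0.016713319905689552 0.017275720730240127 allx [-0.0222  0.0107] ally [-0.0169  0.0154] 167
bin ((0.6168104410171509, 0.25928202271461487), (0.14370287954807281, 0.20701682567596436), 5.046493053436279) [[0.5412 0.1545]
 [0.6937 0.3658]]
[0.6118 0.3202 0.0882] 152
bin ((0.41654133796691895, 0.25671035051345825), (0.2061121165752411, 0.1419033408164978), 87.63916778564453) [[0.3448 0.1532]
 [0.4877 0.3611]]
[0.4207 0.3178 0.0878] 66
tool axes [[-0.8988  0.4384 -0.0012]
 [ 0.4384  0.8988 -0.0018]
 [ 0.0003 -0.0022 -1.    ]] tool y vs Y deg 64.00111610525445
```

```bash
python3 -m crank '[[[-575,-477,0],1,0],[[-575,-477,0],1,0],[[-575,-477,0],1,0],[[-575,-477,0],1,0],[[-575,-477,0],1,0],[[-575,-477,0],1,0],[[-575,-477,0],1,0],[[-575,-477,0],1,0],[[-575,-477,0],1,0],[[-575,-477,0],1,0]]' 120
```

```text
time: 1.1
eef_pos: [0.502, 0.1491, 0.231]
tcp_rot: [0.233, 0.972, 0.0, -0.0]
contact_force: [1.0, 0.4, -0.5]
opening: 1.003
finger_force: 0.0
```

```bash
python3 -m crank '[[[-191,-155,0],0,0],[[-191,-155,0],0,0],[[-191,-155,0],0,0],[[-191,-155,30],0,0],[[-191,-155,50],0,0],[[-191,-155,60],0,0],[[-191,-155,60],0,0],[[-191,-155,60],0,0]]'
python3 - <<'E'
from h import *
for n in("top","side"):
    c=read_camera(n);pickle.dump(c,open(f'{n}1.pkl','wb'))
    im=c['frame'];im=im[110:250,220:370] if n=='top' else im[130:290,210:390]
    cv2.imwrite(f'pics/{n}1.png',cv2.resize(im,None,fx=3,fy=3))
s=get_state();print(s['eef_pos'],s['tcp_rot'],s['qpos'])
a,b=[cv2.imread(f'pics/{n}1.png') for n in('top','side')]
h=min(a.shape[0],b.shape[0]);o=np.hstack([a[:h],b[:h]]);cv2.imwrite('pics/both1.png',cv2.resize(o,None,fx=.8,fy=.8))
E
```

```text
time: 1.9
eef_pos: [0.601, -0.0728, 0.1709]
tcp_rot: [0.233, 0.972, 0.0, -0.001]
contact_force: [-1.2, 1.8, 0.6]
opening: 1.0
finger_force: 0.0
[ 0.60193651 -0.07239094  0.17277517] [2.32574393e-01 9.72578151e-01 8.93859129e-05 9.40689106e-04] [-2.87008487e-01  1.89632358e-01  1.80317021e+00  3.03729122e-04
  1.14692063e+00 -1.38848161e+00]
```

View pics/both1.png

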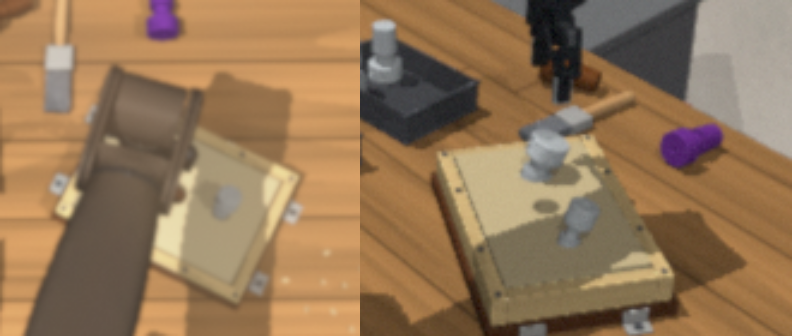

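The side view shows the gripper above the large former's head, at about (548,145) in the crop, and clear of everything else. Descending and closing.

```bash
python3 -m crank '[[[-2,-2,40],0,0],[[-2,-2,75],0,0],[[-2,-2,95],0,0],[[-2,-2,101],0,0],[[-2,-2,101],0,60],[[-2,-2,101],0,90]]' 30; python3 -m crank '[[[0,0,0],0,140],[[0,0,0],0,200],[[0,0,0],0,255],[[0,0,0],0,255],[[0,0,0],0,255]]' 30;python3 -c "
from h import *
s=get_state();print(s['contact_force'],s['wrist_torque'],s['finger_force'],s['eef_pos'])"
```

```text
time: 2.6
eef_pos: [0.604, -0.0762, 0.0726]
tcp_rot: [0.233, 0.972, -0.0, 0.002]
contact_force: [-0.3, 0.2, 0.1]
opening: 0.688
finger_force: 0.0
time: 3.1
eef_pos: [0.6052, -0.0749, 0.0738]
tcp_rot: [0.234, 0.972, 0.002, 0.003]
contact_force: [2.0, 6.0, 2.7]
opening: 0.574
finger_force: 32.3
[2.02004581 6.0125211  2.67930989] [ 0.8925373  -0.24356637  0.03804805] 32.29592174291611 [ 0.60517866 -0.07493056  0.0737578 ]
```

```bash
python3 -m crank '[[[0,1.5,-1],0,255],[[0,1.5,-1],0,255],[[0,1.5,-1],0,255],[[-0.3,1.5,-1.9],8.5,255],[[-0.5,1.5,-2.4],17,255],[[-0.6,1.5,-2.6],8.5,255],[[-0.7,1.5,-2.9],0,255],[[-0.8,1.5,-3.2],-8.5,255],[[-0.9,1.5,-3.5],-17,255],[[-1.0,1.5,-3.8],-8.5,255]]' 120;python3 -c "
from h import *
s=get_state();print(s['contact_force'],s['wrist_torque'],s['finger_force'],s['eef_pos'],s['tcp_rot'])"
```

```text
time: 4.1
eef_pos: [0.6055, -0.0729, 0.0746]
tcp_rot: [0.161, 0.987, 0.003, 0.002]
contact_force: [2.4, 4.1, -2.2]
opening: 0.555
finger_force: 124.5
[ 2.37802533  4.09841457 -2.22800277] [ 1.1267257  -0.79037814  0.55928543] 124.47707176208496 [ 0.60546188 -0.07294683  0.07459241] [0.16085041 0.98697247 0.00307773 0.00173502]
```

```bash
python3 -m crank '[[[-0.4,1,-1.1],8.5,255],[[-0.7,1,-1.9],17,255],[[-0.8,1,-2.2],25.5,255],[[-0.9,1,-2.5],17,255],[[-1.0,1,-2.8],8.5,255],[[-1.1,1,-3.1],0,255],[[-1.2,1,-3.4],-8.5,255],[[-1.3,1,-3.8],0,255],[[-1.4,1,-4.1],8.5,255]]' 120;cat > st.py <<'E'
from h import *
np.set_printoptions(precision=4,suppress=True)
s=get_state();F=s['contact_force'];n=np.array([.304,-.156,.94])
print('t',s['time'],'F',F,'pull',-F@n,'M',s['wrist_torque'],'pos',s['eef_pos'],'along',(s['eef_pos']-[.6052,-.0749,.0728])@n*1e3,'yaw',np.degrees(2*np.arctan2(s['tcp_rot'][1],s['tcp_rot'][0])),s['opening'],s['qpos'][5])
E
python3 st.py
```

```text
time: 5.0
eef_pos: [0.6048, -0.0753, 0.0767]
tcp_rot: [0.234, 0.972, -0.001, -0.001]
contact_force: [0.9, -4.2, -7.0]
opening: 0.556
finger_force: 125.6
t 5.0 F [ 0.8757 -4.193  -7.0004] pull 5.660067603635515 M [-0.8526 -0.3509  1.0033] pos [ 0.6048 -0.0753  0.0767] along 3.6050347280306183 yaw 152.97139771355543 0.5557795799399318 -1.3864237439517801
```

```bash
python3 -m crank '[[[-0.1,0,-0.4],8.5,255],[[-0.3,0,-0.7],17,255],[[-0.4,0,-1.1],8.5,255],[[-0.5,0,-1.4],0,255],[[-0.6,0,-1.8],-8.5,255],[[-0.7,0,-2.1],-17,255],[[-0.9,0,-2.5],-8.5,255],[[-1.0,0,-2.8],0,255]]';python3 st.py
python3 - <<'E'
from h import *
c=read_camera('side');a=pickle.load(open('side0.pkl','rb'))['frame'][160:260,230:330];b=c['frame'][160:260,230:330]
cv2.imwrite('pics/cmp2.png',cv2.resize(np.hstack([a,b]),None,fx=4,fy=4,interpolation=cv2.INTER_CUBIC))
E
```

```text
time: 5.8
eef_pos: [0.6054, -0.0759, 0.0791]
tcp_rot: [0.234, 0.972, -0.001, -0.001]
contact_force: [0.9, -4.9, -6.9]
opening: 0.553
finger_force: 126.7
t 5.8 F [ 0.8908 -4.9215 -6.9025] pull 5.449855212811871 M [-0.9075 -0.3166  0.9903] pos [ 0.6054 -0.0759  0.0791] along 6.135944092070895 yaw 152.96724364845056 0.5534845877074994 -1.3865613458210049
```

View pics/cmp2.png

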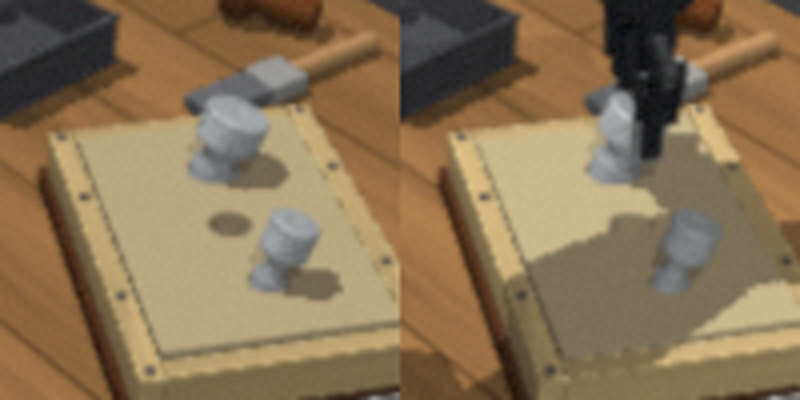

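The right half shows the large former, at about (615,150), standing higher, with more neck showing, while the slab stays flat. The draw is steady, so I'll continue.

```bash
python3 -m crank '[[[-0.1,-0.5,-0.4],8.5,255],[[-0.3,-0.7,-0.7],17,255],[[-0.4,-0.7,-1.1],8.5,255],[[-0.5,-0.7,-1.4],0,255],[[-0.6,-0.7,-1.8],-8.5,255],[[-0.7,-0.7,-2.1],-17,255],[[-0.9,-0.7,-2.5],-8.5,255],[[-1.0,-0.7,-2.8],0,255]]';python3 st.py;  python3 -m crank '[[[-0.1,0,-0.4],8.5,255],[[-0.3,0,-0.7],17,255],[[-0.4,0,-1.1],8.5,255],[[-0.5,0,-1.4],0,255],[[-0.6,0,-1.8],-8.5,255],[[-0.7,0,-2.1],-17,255],[[-0.9,0,-2.5],-8.5,255],[[-1.0,0,-2.8],0,255]]';python3 st.py
```

```text
time: 6.65
eef_pos: [0.6062, -0.0771, 0.0822]
tcp_rot: [0.233, 0.973, -0.002, -0.001]
contact_force: [-1.0, -5.5, -6.2]
opening: 0.557
finger_force: 127.4
t 6.65 F [-0.9512 -5.5484 -6.2294] pull 5.279283366827792 M [-1.2352 -0.1096  0.8915] pos [ 0.6062 -0.0771  0.0822] along 9.473994433664583 yaw 153.069228303674 0.5570742996025941 -1.3898610200283399
time: 7.45
eef_pos: [0.6076, -0.0779, 0.086]
tcp_rot: [0.234, 0.972, -0.002, -0.0]
contact_force: [-2.2, -6.2, -3.4]
opening: 0.554
finger_force: 128.2
t 7.45 F [-2.1836 -6.2286 -3.4298] pull 2.916147651446041 M [-1.4968  0.2947  0.2448] pos [ 0.6076 -0.0779  0.086 ] along 13.569309414993512 yaw 152.9008301740668 0.5542397588046871 -1.387570937117031
```

```bash
python3 -m crank '[[[-0.1,0,-0.4],8.5,255],[[-0.3,0,-0.7],17,255],[[-0.4,0,-1.1],8.5,255],[[-0.5,0,-1.4],0,255],[[-0.6,0,-1.8],-8.5,255],[[-0.7,0,-2.1],-17,255],[[-0.9,0,-2.5],-8.5,255],[[-1.0,0,-2.8],0,255]]';python3 st.py
```

```text
time: 8.25
eef_pos: [0.6088, -0.0784, 0.0894]
tcp_rot: [0.234, 0.972, -0.002, 0.0]
contact_force: [-1.5, -6.4, -2.3]
opening: 0.553
finger_force: 128.5
t 8.25 F [-1.5181 -6.3799 -2.2936] pull 1.6222192018844444 M [-1.4843  0.3737  0.2553] pos [ 0.6088 -0.0784  0.0894] along 17.20155125818123 yaw 152.89331567887126 0.5534672509098271 -1.3877849836989313
```

```bash
python3 -m crank '[[[-0.3,-0.5,-0.9],4,255],[[-0.7,-1,-1.9],8,255],[[-1,-1.5,-2.8],4,255],[[-1.4,-1.5,-3.8],0,255],[[-1.7,-1.5,-4.7],-4,255],[[-2.1,-1.5,-5.6],-8,255],[[-2.4,-1.5,-6.6],-4,255],[[-2.7,-1.5,-7.5],0,255]]';python3 st.py
```

```text
time: 9.05
eef_pos: [0.6105, -0.0802, 0.0965]
tcp_rot: [0.234, 0.972, -0.0, -0.0]
contact_force: [0.6, -0.2, -1.4]
opening: 0.558
finger_force: 128.6
t 9.05 F [ 0.621  -0.2014 -1.3663] pull 1.064168430439351 M [-0.0365 -0.0921 -0.0157] pos [ 0.6105 -0.0802  0.0965] along 24.72014416415477 yaw 152.94197171997058 0.5584893248889284 -1.3936126008615715
```

```bash
python3 -m crank '[[[-0.7,0,-1.9],0,255],[[-1.4,0,-3.8],0,255],[[-2.1,0,-5.6],0,255],[[-2.7,0,-7.5],0,255],[[-3.4,0,-9.4],0,255],[[-4.1,0,-11.3],0,255],[[-4.8,0,-13.2],0,255],[[-5.5,0,-15],0,255],[[-6.8,0,-19],0,255],[[-8,0,-23],0,255]]';python3 st.py;python3 -m crank '[[[-1,0,-5],0,255],[[0,0,-15],0,255],[[0,0,-30],0,255],[[0,0,-40],0,255],[[0,0,-40],0,255]]'; python3 st.py
python3 - <<'E'
from h import *
a=read_camera('side')['frame'][100:260,210:370];b=read_camera('top')['frame'][110:270,200:360]
cv2.imwrite('pics/lift3.png',cv2.resize(np.hstack([a,b]),None,fx=2.5,fy=2.5,interpolation=cv2.INTER_CUBIC))
E
```

```text
time: 10.05
eef_pos: [0.6179, -0.0837, 0.1202]
tcp_rot: [0.233, 0.972, -0.0, -0.0]
contact_force: [0.7, -0.3, -1.1]
opening: 0.558
finger_force: 128.6
t 10.05 F [ 0.741  -0.3055 -1.1451] pull 0.8035183832393804 M [-0.0239 -0.0466 -0.0298] pos [ 0.6179 -0.0837  0.1202] along 49.768791494989124 yaw 153.00323019893352 0.5580737265919817 -1.3968184738384577
time: 10.55
eef_pos: [0.6194, -0.0841, 0.1633]
tcp_rot: [0.233, 0.972, -0.0, 0.003]
contact_force: [-1.2, 0.1, -2.1]
opening: 0.554
finger_force: 128.6
t 10.55 F [-1.176   0.0628 -2.0767] pull 2.3194155466317863 M [-0.0401 -0.0253 -0.0615] pos [ 0.6194 -0.0841  0.1633] along 90.86993069948059 yaw 153.00562781003862 0.5541636289047486 -1.396745928241313
```

View pics/lift3.png

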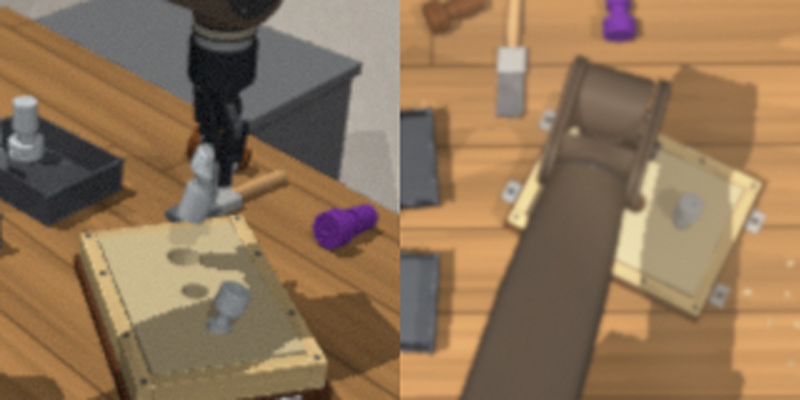

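The left half shows the large former hanging free at about (200,185), with the slab flat and its hole open. Moving to the far bin, which is the one with the large spares.

```bash
python3 -m crank '[[[30,60,-5],8,255],[[60,117,-5],16,255],[[85,167,-5],24,255],[[109,214,-5],32,255],[[126,249,-5],40,255],[[138,272,-5],48,255],[[143,281,-5],56,255],[[143,281,-5],58,255],[[143,281,-5],58,255],[[143,281,-5],58,255]]'; python3 st.py;python3 - <<'E'
from h import *
a=read_camera('side');b=read_camera('top');pickle.dump((a,b),open('bin.pkl','wb'))
a=a['frame'][60:220,120:280];b=b['frame'][120:280,120:280]
cv2.imwrite('pics/bin4.png',cv2.resize(np.hstack([a,b]),None,fx=2.5,fy=2.5,interpolation=cv2.INTER_CUBIC))
E
```

```text
time: 11.65
eef_pos: [0.6175, 0.2313, 0.1641]
tcp_rot: [0.675, 0.738, -0.001, -0.0]
contact_force: [0.2, 0.4, -1.8]
opening: 0.551
finger_force: 128.6
t 11.65 F [ 0.1849  0.4198 -1.844 ] pull 1.7425997710143413 M [-0.0657  0.0384 -0.0403] pos [0.6175 0.2313 0.1641] along 41.78190209042066 yaw 95.04163528427716 0.5514530542754211 0.11689088549024311
```

View pics/bin4.png

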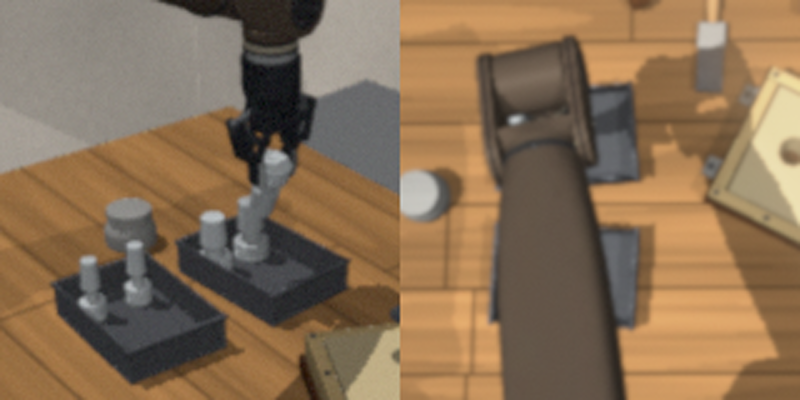

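The side crop shows the large former held over the far bin's free part at about (265,185), leaning away from the spares towards the free end. Lowering.

```bash
python3 -m crank '[[[0,0,30],0,255],[[0,0,60],0,255],[[0,0,80],0,255],[[0,0,90],0,255],[[0,0,93],0,255],[[0,0,95],0,255],[[0,0,95],0,255]]';python3 st.py;python3 - <<'E'
from h import *
a=read_camera('side');P=cloud(a);m=(P[...,0]>.55)&(P[...,0]<.69)&(P[...,1]>.16)&(P[...,1]<.275)&(P[...,2]>.006)&(P[...,2]<.1)
b=a['frame'][90:210,160:280];cv2.imwrite('pics/low5.png',cv2.resize(b,None,fx=5,fy=5,interpolation=cv2.INTER_CUBIC))
E
```

```text
time: 12.45
eef_pos: [0.6189, 0.2316, 0.0713]
tcp_rot: [0.676, 0.737, 0.001, 0.001]
contact_force: [-0.5, -0.3, -1.6]
opening: 0.557
finger_force: 128.6
t 12.45 F [-0.4565 -0.334  -1.5994] pull 1.5900852171493702 M [-0.0084  0.0339  0.0395] pos [0.6189 0.2316 0.0713] along -45.07159777836412 yaw 94.99067400189055 0.557407031352422 0.11775014947826035
```

View pics/low5.png

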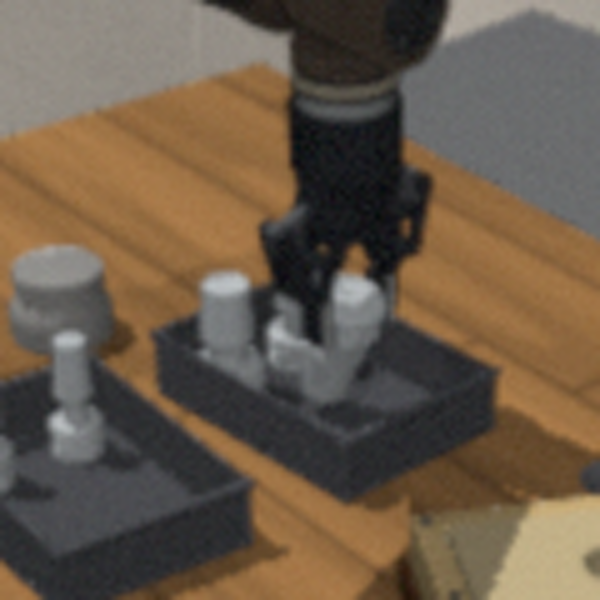

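The foot is just above the floor at about (325,395) and clear of the spares, so I'll lower to contact.

```bash
python3 -m crank '[[[0,0,4],0,255],[[0,0,8],0,255],[[0,0,12],0,255],[[0,0,12],0,255]]';python3 st.py;python3 -m crank '[[[0,0,2],0,255],[[0,0,4],0,255],[[0,0,4],0,255]]';python3 st.py
```

```text
time: 12.9
eef_pos: [0.6181, 0.2317, 0.0582]
tcp_rot: [0.676, 0.737, 0.0, 0.0]
contact_force: [-0.8, 0.2, 1.1]
opening: 0.556
finger_force: 129.5
t 12.9 F [-0.8443  0.1945  1.0829] pull -0.7308847274961341 M [-0.0494  0.0828  0.0387] pos [0.6181 0.2317 0.0582] along -57.58930885446188 yaw 95.00373576027063 0.5558180974402444 0.11777272489281798
time: 13.2
eef_pos: [0.6185, 0.2317, 0.0577]
tcp_rot: [0.675, 0.738, -0.0, -0.0]
contact_force: [-6.2, -2.0, 12.9]
opening: 0.554
finger_force: 130.7
t 13.2 F [-6.2489 -1.9952 12.9481] pull -10.582815629502706 M [-0.2994  1.3518  0.0843] pos [0.6185 0.2317 0.0577] along -58.03051672980791 yaw 95.03829614365767 0.5544490940145608 0.11748677422187219
```

```bash
python3 -m crank '[[[0,0,-3.5],0,255],[[0,0,-3.5],0,255],[[0,0,-3.5],0,80],[[0,0,-3.5],0,60],[[0,0,-3.5],0,20],[[0,0,-3.5],0,0],[[0,0,-3.5],0,0],[[0,0,-3.5],0,0]]';python3 -m crank '[[[0,0,-15],0,0],[[0,0,-45],0,0],[[0,0,-90],0,0],[[0,0,-120],0,0],[[0,0,-130],0,0]]';python3 st.py;python3 - <<'E'
from h import *
a=read_camera('side')
b=a['frame'][90:240,140:340];cv2.imwrite('pics/rel6.png',cv2.resize(b,None,fx=4,fy=4,interpolation=cv2.INTER_CUBIC))
E
```

```text
time: 14.0
eef_pos: [0.618, 0.2316, 0.0574]
tcp_rot: [0.676, 0.737, 0.0, 0.0]
contact_force: [-0.4, 0.5, -0.4]
opening: 1.002
finger_force: 0.0
time: 14.5
eef_pos: [0.6205, 0.2322, 0.1941]
tcp_rot: [0.676, 0.737, 0.004, 0.003]
contact_force: [-0.2, 0.1, -0.2]
opening: 1.0
finger_force: 0.0
t 14.5 F [-0.2011  0.119  -0.2151] pull 0.2818966345649832 M [0.0041 0.0252 0.035 ] pos [0.6205 0.2322 0.1941] along 70.73051148138347 yaw 95.00909472581567 0.9999679120882523 0.11777888567603037
```

View pics/rel6.png

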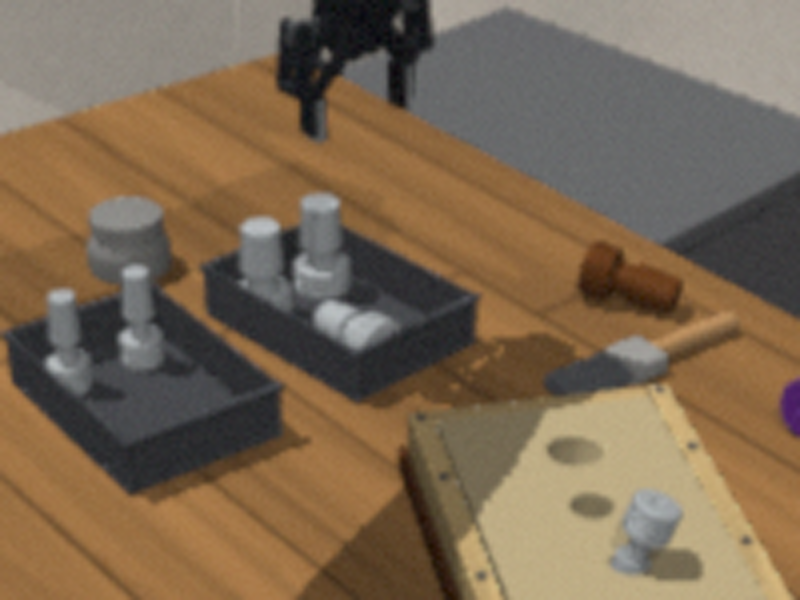

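The picture shows the large former lying in the far bin at about (355,325), with both spares still standing and the slab flat. Now I'll re-measure the small former.

Run:
```python
from h import *
a=np.radians(62.9-90);X=np.array([np.cos(a),np.sin(a),0]);Y=np.array([-X[1],X[0],0]);C=np.array([.5532,-.1283,.018])
n=np.sin(np.radians(20))*X+np.cos(np.radians(20))*np.array([0,0,1]);e=np.cross(Y,n)
for nm in('top','side'):
    c=read_camera(nm);P=cloud(c).reshape(-1,3)
    D=P-(C+np.array([0,0,.0065])-.07*Y);h=D@n;x=D@e*np.sign(e@X);y=D@Y
    k=(abs(x)<.04)&(abs(y)<.035)&(h>.05)&(h<.1);t=k&(h>np.percentile(h[k],95)-.006)
    print(nm,x[t].min(),x[t].max(),y[t].min(),y[t].max(),k.sum())
s=get_state();T=R.from_quat(s['tcp_rot']).as_matrix()
print('shift',T.T@(np.array([.5389,-.1996,.17])-s['eef_pos'])*1e3)
```

```text
top -0.024879214914177026 0.009953481587020125 -0.017815647580218082 0.01597063190550828 129
side -0.02313105668870491 0.011999080255223647 -0.0173461724502383 0.019345474199572932 177
shift [-422.66299785 -116.25402202   17.54883484]
```

```bash
python3 -m crank '[[[-40,-11,0],-8,0],[[-85,-23,0],-16,0],[[-133,-36,0],-24,0],[[-181,-50,0],-32,0],[[-229,-63,0],-40,0],[[-277,-76,0],-48,0],[[-325,-89,0],-56,0],[[-370,-101,0],-58,0],[[-405,-111,10],-58,0],[[-423,-116,18],-58,0]]' 30;python3 -m crank '[[[0,0,0],0,0],[[0,0,0],0,0],[[0,0,0],0,0]]'
python3 - <<'E'
from h import *
s=get_state();T=R.from_quat(s['tcp_rot']).as_matrix();print(s['eef_pos'],s['qpos'][5])
print('shift',T.T@(np.array([.5389,-.1996,.072])-s['eef_pos'])*1e3,np.degrees(np.arctan2(T[1,1],T[0,1])))
E
```

```text
time: 15.65
eef_pos: [0.5369, -0.2026, 0.1662]
tcp_rot: [0.235, 0.972, 0.0, -0.002]
contact_force: [0.2, 1.4, 0.3]
opening: 0.996
finger_force: 0.0
time: 15.95
eef_pos: [0.539, -0.1986, 0.1685]
tcp_rot: [0.233, 0.972, 0.0, -0.001]
contact_force: [-0.5, -0.1, 0.3]
opening: 0.999
finger_force: 0.0
[ 0.53904184 -0.19861143  0.16846395] -1.6305020406683441
shift [-0.50860059 -0.98657328 96.46273067] 63.06236041801
```

```bash
python3 -m crank '[[[0,-1,40],0,0],[[0,-1,70],0,0],[[0,-1,90],0,0],[[0,-1,96],0,0],[[0,-1,96],0,60],[[0,-1,96],0,110]]' 30; python3 -m crank '[[[0,0,0],0,170],[[0,0,0],0,220],[[0,0,0],0,255],[[0,0,0],0,255],[[0,0,0],0,255]]' 30; sed -i 's/\[.6052,-.0749,.0728\]/[.539,-.199,.0725]/' st.py; python3 st.py
```

```text
time: 16.55
eef_pos: [0.5399, -0.2007, 0.0749]
tcp_rot: [0.233, 0.972, -0.0, 0.001]
contact_force: [1.1, 1.3, -0.6]
opening: 0.694
finger_force: 0.0
time: 17.05
eef_pos: [0.5402, -0.201, 0.0753]
tcp_rot: [0.234, 0.972, 0.0, 0.002]
contact_force: [0.1, 3.2, 6.6]
opening: 0.411
finger_force: 30.6
t 17.05 F [0.1354 3.1824 6.5517] pull -5.703278032629452 M [ 0.4802 -0.1442  0.0283] pos [ 0.5402 -0.201   0.0753] along 3.2948855959011754 yaw 152.982244252404 0.4110673545548429 -1.632659005388835
```

```bash
python3 -m crank '[[[0,0.8,-2.3],0,255],[[0,0.8,-2.3],0,255],[[-0.3,0.8,-3],8.5,255],[[-0.5,0.8,-3.7],17,255],[[-0.7,0.8,-4.2],8.5,255],[[-0.8,0.8,-4.6],0,255],[[-1.0,0.8,-4.9],-8.5,255],[[-1.1,0.8,-5.3],-17,255],[[-1.2,0.8,-5.6],-8.5,255],[[-1.3,0.8,-5.9],0,255]]' 120;python3 st.py
```

```text
time: 18.05
eef_pos: [0.5395, -0.2005, 0.0774]
tcp_rot: [0.235, 0.972, -0.001, -0.001]
contact_force: [1.0, -4.0, -8.1]
opening: 0.391
finger_force: 120.4
t 18.05 F [ 0.9776 -3.9634 -8.0607] pull 6.661601149176994 M [-0.7436 -0.4127  0.6131] pos [ 0.5395 -0.2005  0.0774] along 4.975949695560136 yaw 152.8530549599477 0.3906291447857413 -1.6272587540815575
```

```bash
python3 -m crank '[[[-0.1,-0.4,-0.3],8.5,255],[[-0.2,-0.7,-0.6],17,255],[[-0.3,-0.7,-0.9],8.5,255],[[-0.4,-0.7,-1.2],0,255],[[-0.5,-0.7,-1.5],-8.5,255],[[-0.6,-0.7,-1.8],-17,255],[[-0.7,-0.7,-2.1],-8.5,255],[[-0.9,-0.7,-2.5],0,255]]';python3 st.py
```

```text
time: 18.85
eef_pos: [0.5392, -0.2011, 0.0791]
tcp_rot: [0.235, 0.972, -0.0, -0.002]
contact_force: [1.1, -4.7, -9.1]
opening: 0.39
finger_force: 121.2
t 18.85 F [ 1.125  -4.726  -9.1295] pull 7.502468301907916 M [-0.9713 -0.384   0.6326] pos [ 0.5392 -0.2011  0.0791] along 6.5724516472761785 yaw 152.85053129617512 0.39011695313327815 -1.6282597545952429
```

```bash
python3 -m crank '[[[-0.1,-0.3,-0.4],8.5,255],[[-0.2,-0.5,-0.7],17,255],[[-0.3,-0.5,-1.0],8.5,255],[[-0.4,-0.5,-1.3],0,255],[[-0.6,-0.5,-1.6],-8.5,255],[[-0.7,-0.5,-1.9],-17,255],[[-0.8,-0.5,-2.2],-8.5,255],[[-0.9,-0.5,-2.5],0,255]]';python3 st.py
```

```text
time: 19.65
eef_pos: [0.5397, -0.2011, 0.0811]
tcp_rot: [0.235, 0.972, 0.001, -0.002]
contact_force: [1.1, -3.5, -10.2]
opening: 0.39
finger_force: 121.8
t 19.65 F [  1.1099  -3.5316 -10.203 ] pull 8.702480215963709 M [-0.6662 -0.4345  0.6095] pos [ 0.5397 -0.2011  0.0811] along 8.6288480207509 yaw 152.81078915910595 0.3902990582020159 -1.628801752504624
```

```bash
python3 -m crank '[[[0,0,0.5],8.5,255],[[0,0,0.5],17,255],[[0,0,0.3],8.5,255],[[0,0,0],0,255],[[-0.1,0,-0.2],-8.5,255],[[-0.2,0,-0.5],-17,255],[[-0.3,0,-0.8],-8.5,255],[[-0.4,0,-1.1],0,255]]';python3 st.py
python3 - <<'E'
from h import *
c=read_camera('side');a=pickle.load(open('side0.pkl','rb'))['frame'][180:260,250:350];b=c['frame'][180:260,250:350]
cv2.imwrite('pics/cmp7.png',cv2.resize(np.hstack([a,b]),None,fx=4,fy=4,interpolation=cv2.INTER_CUBIC))
E
```

```text
time: 20.45
eef_pos: [0.5404, -0.2014, 0.0829]
tcp_rot: [0.235, 0.972, 0.0, -0.002]
contact_force: [1.5, -2.8, -7.8]
opening: 0.389
finger_force: 122.5
t 20.45 F [ 1.5493 -2.7624 -7.7692] pull 6.401136253019179 M [-0.6037 -0.368   0.6244] pos [ 0.5404 -0.2014  0.0829] along 10.623012411660108 yaw 152.8086060328329 0.38908343151794467 -1.628719311654225
```

View pics/cmp7.png

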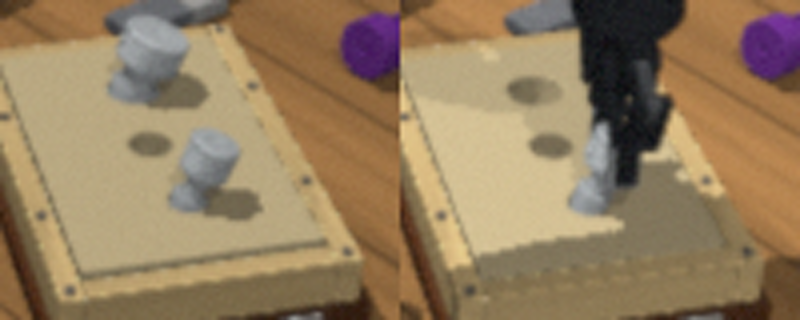

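The small former, at about (597,170), has risen and its shank is showing, with the slab flat. Its draw is about 1.9 mm per cycle, so I'll match that.

```bash
python3 -m crank '[[[-0.1,-0.3,-0.2],8.5,255],[[-0.2,-0.5,-0.5],17,255],[[-0.2,-0.5,-0.7],8.5,255],[[-0.3,-0.5,-0.9],0,255],[[-0.4,-0.5,-1.2],-8.5,255],[[-0.5,-0.5,-1.4],-17,255],[[-0.6,-0.5,-1.6],-8.5,255],[[-0.7,-0.5,-1.9],0,255]]';python3 st.py
```

```text
time: 21.3
eef_pos: [0.5412, -0.2019, 0.0853]
tcp_rot: [0.235, 0.972, 0.001, -0.001]
contact_force: [0.7, -1.2, -7.4]
opening: 0.39
finger_force: 123.1
t 21.3 F [ 0.7327 -1.2137 -7.4296] pull 6.571701284361739 M [-0.4903 -0.3215  0.1681] pos [ 0.5412 -0.2019  0.0853] along 13.1554433235765 yaw 152.8478788148291 0.3900002073709814 -1.6307522701031452
```

```bash
python3 -m crank '[[[-0.1,0,-0.2],8.5,255],[[-0.2,0,-0.5],17,255],[[-0.2,0,-0.7],8.5,255],[[-0.3,0,-0.9],0,255],[[-0.4,0,-1.2],-8.5,255],[[-0.5,0,-1.4],-17,255],[[-0.6,0,-1.6],-8.5,255],[[-0.7,0,-1.9],0,255]]';python3 st.py
```

```text
time: 22.1
eef_pos: [0.5424, -0.2025, 0.0884]
tcp_rot: [0.235, 0.972, 0.001, -0.001]
contact_force: [-0.4, -1.4, -1.5]
opening: 0.387
finger_force: 123.9
t 22.1 F [-0.3998 -1.3511 -1.4858] pull 1.307397142370726 M [-0.2186 -0.0098  0.077 ] pos [ 0.5424 -0.2025  0.0884] along 16.521342564294205 yaw 152.80461678171878 0.38676255506189244 -1.6299699498031033
```

```bash
python3 -m crank '[[[-0.1,0,-0.2],8.5,255],[[-0.2,0,-0.5],17,255],[[-0.2,0,-0.7],8.5,255],[[-0.3,0,-0.9],0,255],[[-0.4,0,-1.2],-8.5,255],[[-0.5,0,-1.4],-17,255],[[-0.6,0,-1.6],-8.5,255],[[-0.7,0,-1.9],0,255]]';python3 st.py
```

```text
time: 22.9
eef_pos: [0.5431, -0.203, 0.0905]
tcp_rot: [0.235, 0.972, 0.001, -0.001]
contact_force: [1.1, -0.1, -1.7]
opening: 0.388
finger_force: 124.0
t 22.9 F [ 1.0894 -0.0621 -1.7149] pull 1.2711220445362659 M [-0.0582 -0.0849 -0.053 ] pos [ 0.5431 -0.203   0.0905] along 18.821235524901113 yaw 152.80655869586397 0.38763376875442523 -1.6298779162100943
```

```bash
python3 -m crank '[[[-0.3,0,-0.9],4,255],[[-0.7,0,-1.9],8,255],[[-1,0,-2.8],4,255],[[-1.4,0,-3.8],0,255],[[-1.7,0,-4.7],-4,255],[[-2.1,0,-5.6],-8,255],[[-2.4,0,-6.6],-4,255],[[-2.7,0,-7.5],0,255]]';python3 st.py
```

```text
time: 23.7
eef_pos: [0.5449, -0.2045, 0.0974]
tcp_rot: [0.234, 0.972, 0.001, -0.001]
contact_force: [0.6, -0.3, -1.6]
opening: 0.389
finger_force: 123.9
t 23.7 F [ 0.5596 -0.3466 -1.5502] pull 1.2329889316710472 M [-0.0898 -0.1015 -0.0607] pos [ 0.5449 -0.2045  0.0974] along 26.077987888509686 yaw 152.95722870092231 0.3893040690907723 -1.6326801843138157
```

```bash
python3 -m crank '[[[-0.7,0,-1.9],0,255],[[-1.4,0,-3.8],0,255],[[-2.1,0,-5.6],0,255],[[-2.7,0,-7.5],0,255],[[-3.4,0,-9.4],0,255],[[-4.1,0,-11.3],0,255],[[-4.8,0,-13.2],0,255],[[-5.8,0,-16],0,255],[[-7.3,0,-20],0,255],[[-9,0,-25],0,255]]';python3 st.py;python3 -m crank '[[[-1,0,-5],0,255],[[0,0,-15],0,255],[[0,0,-30],0,255],[[0,0,-38],0,255],[[0,0,-38],0,255],[[0,0,-38],0,255]]'; python3 st.py
python3 - <<'E'
from h import *
s=get_state();T=R.from_quat(s['tcp_rot']).as_matrix()
# near bin: centre (.4165,.2567), spares mean (.4207,.3178)
c=np.array([.4165,.2567]);r=np.radians(87.64);b=np.array([np.cos(r),np.sin(r)]);g=c+b*(-.028);print(g)
print(T.T@(np.r_[g,s['eef_pos'][2]]-s['eef_pos'])*1e3)
a=read_camera('side')['frame'][100:260,210:370];b=read_camera('top')['frame'][130:290,140:300]
cv2.imwrite('pics/lift8.png',cv2.resize(np.hstack([a,b]),None,fx=2.5,fy=2.5,interpolation=cv2.INTER_CUBIC))
E
```

```text
time: 24.7
eef_pos: [0.5538, -0.2094, 0.1239]
tcp_rot: [0.233, 0.972, 0.0, -0.0]
contact_force: [0.4, -0.1, -1.3]
opening: 0.389
finger_force: 124.0
t 24.7 F [ 0.3944 -0.0507 -1.2658] pull 1.0620215208380572 M [ 0.0115 -0.0151 -0.0145] pos [ 0.5538 -0.2094  0.1239] along 54.40524960165772 yaw 153.00530086616146 0.3891220789791893 -1.6323830074290357
time: 25.3
eef_pos: [0.5539, -0.2095, 0.1621]
tcp_rot: [0.233, 0.972, -0.0, 0.0]
contact_force: [0.2, 0.2, -1.1]
opening: 0.387
finger_force: 124.0
t 25.3 F [ 0.1746  0.1826 -1.0545] pull 0.9666519317965697 M [-0.0185 -0.0556  0.0318] pos [ 0.5539 -0.2095  0.1621] along 90.3897616368988 yaw 153.00104263975396 0.3865517801680019 -1.6323426791793385
[0.41534701 0.22872375]
[ 3.22393911e+02  3.27563370e+02 -2.82012717e-01]
```

View pics/lift8.png

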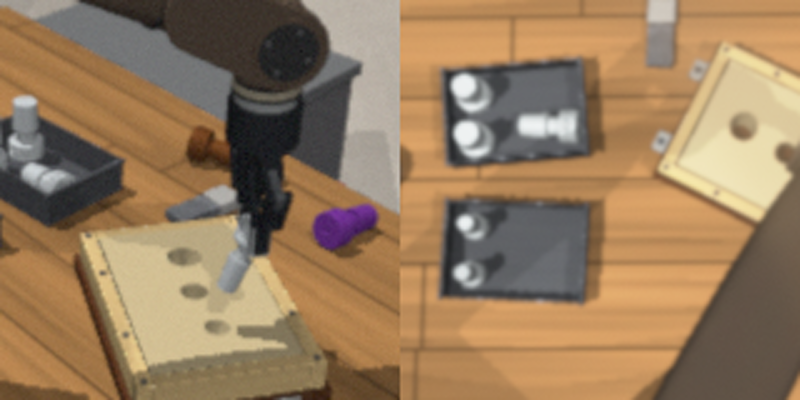

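The small former is out and hanging at about (235,260). The slab is flat, and the near bin with the small spares is free on its right half in the top view. Carrying it over.

```bash
python3 -m crank '[[[25,26,-5],7,255],[[55,56,-5],14,255],[[87,89,-5],21,255],[[120,122,-5],28,255],[[153,156,-5],35,255],[[186,189,-5],42,255],[[219,222,-5],49,255],[[250,254,-5],56,255],[[276,281,-5],62,255],[[296,301,-5],65,255]]'; python3 -m crank '[[[10,-25,0],0,255],[[10,-30,0],0,255],[[10,-30,0],0,255]]' >/dev/null --help 2>/dev/null
python3 - <<'E'
from h import *
s=get_state();T=R.from_quat(s['tcp_rot']).as_matrix();print(s['time'],s['eef_pos'],s['qpos'])
print(T.T@(np.array([.4153,.2287,s['eef_pos'][2]])-s['eef_pos'])*1e3,T[:,1])
E
```

```text
time: 26.4
eef_pos: [0.4252, 0.195, 0.166]
tcp_rot: [0.72, 0.694, -0.0, -0.0]
contact_force: [1.0, -0.4, -0.4]
opening: 0.383
finger_force: 124.0
26.4 [0.42522524 0.19500606 0.16603016] [ 2.12427828e-01 -1.14936001e-01  2.13076430e+00  3.14705184e-04
  1.12690042e+00  2.48738417e-01]
[ 3.33099143e+01 -1.11463803e+01  1.29072951e-02] [ 0.99933524 -0.03643781 -0.00117105]
```

```bash
python3 -m crank '[[[20,-7,0],0,255],[[34,-12,0],0,255],[[34,-12,20],0,255],[[34,-12,50],0,255],[[34,-12,75],0,255],[[34,-12,90],0,255],[[34,-12,95],0,255],[[34,-12,95],0,255]]';python3 st.py
python3 - <<'E'
from h import *
a=read_camera('side');b=a['frame'][120:240,120:240];cv2.imwrite('pics/low9.png',cv2.resize(b,None,fx=5,fy=5,interpolation=cv2.INTER_CUBIC))
E
```

```text
time: 27.2
eef_pos: [0.4152, 0.2273, 0.0707]
tcp_rot: [0.719, 0.695, -0.001, -0.001]
contact_force: [0.3, 0.6, -1.4]
opening: 0.39
finger_force: 124.0
t 27.2 F [ 0.2761  0.5613 -1.4464] pull 1.3632518723482474 M [-0.0117 -0.0233 -0.0188] pos [0.4152 0.2273 0.0707] along -105.84556395551462 yaw 88.00063241276524 0.38976519598302606 0.32097787964171537
```

View pics/low9.png

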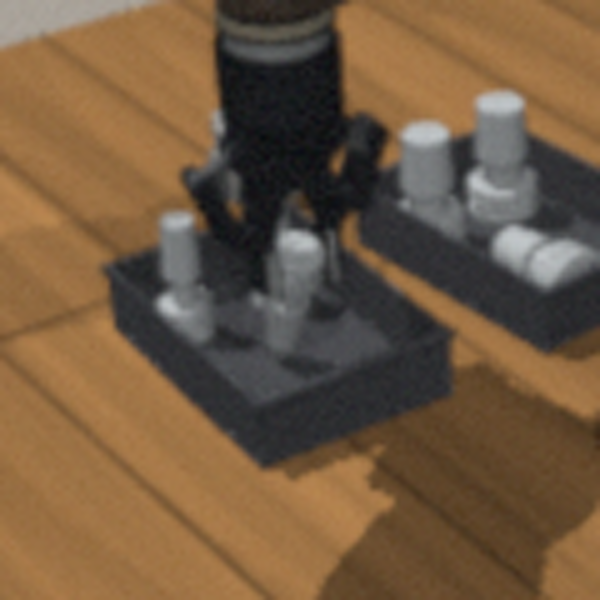

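The small former is over the free part of the near bin, with its foot at about (285,340), clear of the spares and just above the floor. Lowering to contact.

```bash
python3 -m crank '[[[0,0,4],0,255],[[0,0,8],0,255],[[0,0,11],0,255],[[0,0,11],0,255]]';python3 st.py
```

```text
time: 27.65
eef_pos: [0.4157, 0.2274, 0.0603]
tcp_rot: [0.719, 0.695, -0.0, -0.0]
contact_force: [0.0, 0.1, -0.9]
opening: 0.39
finger_force: 124.0
t 27.65 F [ 0.023   0.1342 -0.893 ] pull 0.8533404096344036 M [-0.0169  0.0153  0.0147] pos [0.4157 0.2274 0.0603] along -115.46279378843342 yaw 87.99896953211145 0.38979300940890593 0.32097804123539925
```

```bash
python3 -m crank '[[[0,0,2],0,255],[[0,0,4],0,255],[[0,0,4],0,255]]';python3 st.py
```

```text
time: 27.95
eef_pos: [0.4163, 0.2276, 0.0573]
tcp_rot: [0.719, 0.695, 0.0, 0.0]
contact_force: [-1.5, -1.2, 3.4]
opening: 0.389
finger_force: 124.8
t 27.95 F [-1.518  -1.2462  3.4069] pull -2.9354178085550875 M [-0.096   0.2994  0.0811] pos [0.4163 0.2276 0.0573] along -118.10568608076207 yaw 88.00763180117217 0.38936452901260343 0.3209102981584502
```

```bash
python3 -m crank '[[[0,0,-1],0,255],[[0,0,-1],0,120],[[0,0,-1],0,80],[[0,0,-1],0,40],[[0,0,-1],0,0],[[0,0,-1],0,0],[[0,0,-1],0,0],[[0,0,-1],0,0]]';python3 -m crank '[[[0,0,-15],0,0],[[0,0,-45],0,0],[[0,0,-90],0,0],[[0,0,-130],0,0],[[0,0,-150],0,0],[[0,0,-150],0,0],[[0,0,-150],0,0]]';python3 st.py;python3 - <<'E'
from h import *
a=read_camera('side');
b=a['frame'][100:340,120:440];cv2.imwrite('pics/fin10.png',cv2.resize(b,None,fx=2.5,fy=2.5,interpolation=cv2.INTER_CUBIC))
E
```

```text
time: 28.75
eef_pos: [0.416, 0.2275, 0.0576]
tcp_rot: [0.719, 0.695, 0.0, 0.0]
contact_force: [-0.4, 0.5, -0.8]
opening: 0.996
finger_force: 0.0
time: 29.45
eef_pos: [0.4157, 0.2274, 0.2071]
tcp_rot: [0.719, 0.695, -0.0, -0.0]
contact_force: [-0.1, -0.4, 0.5]
opening: 1.004
finger_force: 0.0
t 29.45 F [-0.1314 -0.3575  0.5459] pull -0.5290071941809941 M [0.0341 0.0252 0.0476] pos [0.4157 0.2274 0.2071] along 22.550782499123276 yaw 87.99881554746999 1.0042738520229926 0.32101613804819595
```

View pics/fin10.png

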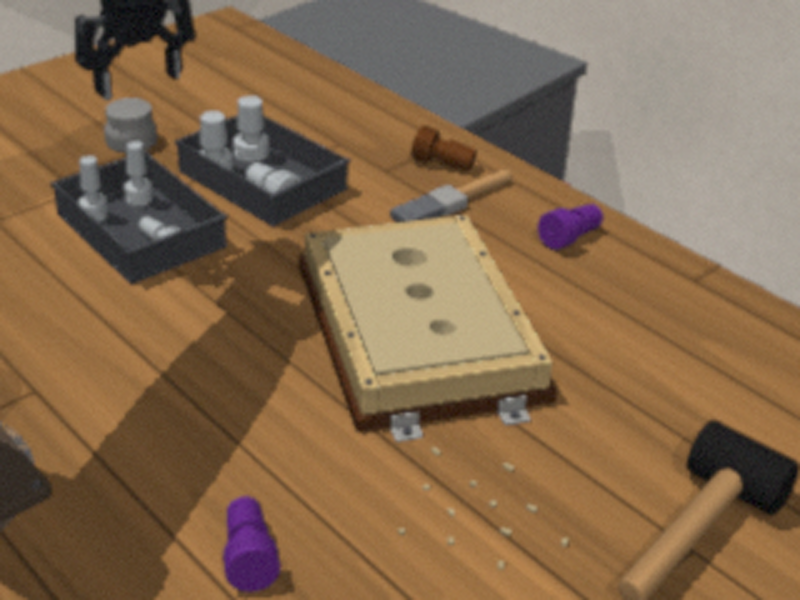

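The small former lies in the near bin at about (160,227) and the large one in the far bin at about (270,180). The spares are standing, the slab is flat, the mallet, tin and brush are in place, and the gripper is clear. Handing in.

```bash
python3 -c "
from plant import ctrl
print(ctrl.sign_off())"
```

```text
the job is handed in; nothing more can be done
None
```

Both formers were twisted out with gentle pulls and now lie in the bins for their own sizes; the slab looked flat in every picture, the mallet, tin and brush look unmoved, and I handed the job in at about 29.5 s.

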